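# Shut the flow-cell carrier and turn it over for the inverted microscope

## Task

The flow cell lies window-up in its open hinged carrier, but the inverted microscope looks from below. Swing the lid shut over the cell and press it until the catch snaps home, then turn the whole carrier over by its handle, without letting it fall, and leave it lying flat on the table upside down, still shut with the cell inside. Leave the things round about where they are.

Things in the scene. Friction and masses are not known exactly. Their poses are not given: they have to be found in the camera images.
- carrier_center (a point): Centre of the shut carrier, half-way up. The carrier is a loose black clamshell of two hinged window frames, 110 mm along the hinge (y), 80 mm deep (x), 30 mm high shut (lower frame 20 mm, lid 10 mm), about 0.5 kg with its contents. Its axes: z up out of the lower frame (so up at the start), x from the handle towards the hinge, y along the hinge. The lower face is 15 mm below this point, the upper face of the shut lid 15 mm above it
- handle (a point): Middle of the handle's grip, on its axis; axes as the carrier. The grip, a black ribbed sleeve along y, 12 mm thick, 78 mm long, turns freely on its rod, so the carrier swings about it when held. It lies 86 mm from the carrier's centre to -x, at mid-height of the shut carrier (15 mm above the table whichever side is up). Free between grip and frame: 40 mm, but 31 mm at the catch tongue in the middle
- hinge (a point): Middle of the lid's hinge axis, which runs along the carrier's y, 42 mm from the carrier's centre to +x and 20 mm above the lower face; hinge knuckles of 4 mm radius stand out there, to 46 mm from the centre
- lid_front (a point): On the lid's outer face (its top when shut) at the middle of its front edge, 6 mm in from the edge and 76 mm from the hinge axis; moves with the lid. Axes of the lid: z out of the outer face, x towards the hinge. The outer face is flat and lies 10 mm outside the plane through the hinge axis. A sprung-catch tongue 26 mm wide reaches 9 mm beyond the front edge, towards the handle
- lid (a joint): Lid angle: 0 shut, grows as it opens, to 2.0 rad (leaning back past upright). The hinge is stiff (0.07 N m): the lid stays where it is left. At about 0.09 rad the catch stops it until about 6 N press on the front edge, then snaps over and holds the lid at 0; it also holds it upside down
- cell_center (a point): Centre of the flow cell, a loose clear slab 56x86x10 mm with two short white ports on its underside, lying in the carrier's recess with 2 mm play all round and 2 mm above; same axes as the carrier
- wash_bottle: bystander: white wash bottle with a red cap and bent spout, 60x89x184 mm; origin at the centre of its underside
- tissue_box: bystander: blue lens-tissue box, 68x118x84 mm with the tissue; origin at the centre of its underside
- oil: bystander: small amber dropper bottle, 25 mm across, 70 mm high; origin at the centre of its underside
- objective: bystander: microscope objective standing on end, 24 mm across, 48 mm high; origin at the centre of its underside
Things that resemble listed ones, but are neither listed nor needed, are in the scene too. Of the things that look like the part that bears cell_center, the largest one is meant.

How it is judged:
By the outcome, as a careful person would: the job done as asked, in the order asked, and still so for the second after the job is handed in, with the robot touching nothing.
It also fails if it takes over 58 s, if anything falls off the work surface, if the arm or the gripper's body presses on something with over 40 N, if the wrist force passes 120 N, or if a joint passes its speed limit or range.

## Robot

A 6-joint arm with a two-finger parallel gripper is mounted at the origin on a cart in front of the work surface, level with it; the furniture and walls round the work are solid. World frame = base frame: x ahead of the robot, y to its left, z up, the work surface at z = 0. Lengths are in m, angles in degrees, forces in N, time in s.
With the tool pointing down it reaches from about 0.4 to 0.825 m from the base axis. Payload 7 kg.
Tool frame: the origin (TCP) lies at the very end of the fingers, on their centre line; the grasp point (between the pads) lies r.grip_depth behind it (r.grip_depth is the distance from the TCP to the grasp point, in m); z points along the fingers, y is the direction in which the jaws open and shut (so a half turn about z gives the same grasp; the last joint's range is limited). The gripper opens to 88 mm and grips with 3 to 60 N. Pads are 19 mm wide; open, the fingers measure 130 mm over their backs; the gripper's body (78 mm by 193 mm) begins 47 mm behind the grasp point.
Start: joints at [92.71, 20.546, 0.682, 0, -70.136, -16.507], TCP at [0.161, 0.655, 0.227] pointing down, gripper open.
Joint ranges: [-176.03, 176.03], [-82.01, 121.73], [-58.28, 71.71], [-173.87, 95.51], [-174.79, -0.11], [-173.66, 173.66]. Speed limits (degrees/s): [136.94, 136.94, 172.46, 180, 180, 180].

## Interface

Orientations are given as [roll, pitch, yaw] about the fixed x, y, z axes, in that order (R = Rz(yaw) Ry(pitch) Rx(roll)).
In Python, from plant import r gives the robot as it stands. The module is installed in compiled form; this text tells all that it offers.
- The arm moves only by the tool step_arm, never from a script. Its argument "increments" is a list of rows, each a list of 3 entries, a list of its own where there are three numbers: the shift along the tool's x, y, z in m, then the turn, a rotation vector about the tool's x, y, z in rad, then the closure, from 0 (fully open) to 1 (shut). In form: [[[x, y, z], [wx, wy, wz], grip], ...]. A call has 1 to 10 rows; each row is the pose to reach, as a shift and turn from the pose commanded when the call began, along the tool's axes at that moment; what a row does not reach only later rows make up. A row lasts 1/10 s, in which the tool goes at most 50 mm and 8.59 degrees, less where a joint would pass 70% of its speed; a pose out of reach is approached as far as the arm can. A call with a gripper value outside its range is refused whole. The fingers move at their own pace and stop on an object; "force" is the grip in N (left out, the last holds). Time passes only in rows, so rows that repeat a pose let the fingers close. It gives the time, the measured TCP pose, the force and the opening at its end, in the units of the state.
- r.get_state(): the state, without advancing time (a new reading comes with each control period).
- r.capture(name): name is "scene" or "top" or "wrist"; returns a dict with "color" (400x640x3 uint8, red, green, blue), "intrinsics" (3x3 intrinsics, pixels), "k1" (the pictures are not rectified: a ray, as slopes to the right and down, at radius r is drawn at 1 + k1 r^2 times it, then the intrinsics apply), "rvec" (rotation vector, rad) and "tvec" (3), from world to camera coordinates, as OpenCV has them; the wrist camera has in their place "T_tool_cam" (4x4, takes a point from camera to tool coordinates, whose origin is the TCP and whose axes are the flange's). Camera axes: x right, y down, z forward; pixel columns grow to the right and rows downward; lengths in m; the calibration is good to about 2 mm. A picture is of the moment at which its call begins: read the wrist's pose just before it. There is no depth.
- r.close_job(): hands the job in, once; it reports no verdict.
The state is a dict: "time_s": time; "joints": joint angles; "qd": joint speeds; "joint_torque": joint torques, N m; "tcp_pos": TCP position; "eef_rot": TCP orientation; "contact_force": force on the tool from outside, world axes, zero at the start; "moment": the same for the moment, N m; "gripper_width": finger opening in m.
Only numpy, scipy, OpenCV 4.12 (cv2) and the standard library are available. Lean on these libraries where they do the work, as an engineer would, in place of code of your own. Each camera call takes 0.05 s, during which the arm holds its last target.

## Working session

There is one attempt and no reset: what is moved stays moved. The work goes in short steps, Python scripts to look and compute and a tool call to move; the robot and the scene stay as the last step left them, time stands still between calls to the robot, and variables do not carry over. Pictures are saved under pics/ and viewed, and the job is handed in when it is done.

Besides the shell and the picture viewer there is one more tool, called after "Call:" by a JSON object that holds its "api" and its "payload", one argument or row to a line. step_arm: Moves the arm, as the interface text tells. Its arguments: {"type":"object","properties":{"increments":{"type":"array","items":{"type":"array"}},"force":{"type":"number"}},"required":["increments"]}

```bash
mkdir -p pics; ls; python3 - <<'E'
from plant import r
import cv2
s=r.get_state();print(s, r.grip_depth)
for n in ["scene","top","wrist"]:
    c=r.capture(n); cv2.imwrite(f"pics/{n}0.png",c["color"][:,:,::-1])
    print(n,{k:v for k,v in c.items() if k!="color"})
E
```

```text
pics
{'time_s': 0.0, 'joints': array([ 9.27104110e+01,  2.05905581e+01,  6.32059722e-01, -2.29961826e-02,
       -7.01346873e+01, -1.65061479e+01]), 'qd': array([ 0.10556575, -0.11605184,  0.09760482,  0.01015513, -0.00247995,
        0.04240598]), 'joint_torque': array([ 6.94095743e-04, -5.82722998e+01,  2.93055189e+01,  6.99753240e+00,
        7.03173835e-03, -1.36252502e-04]), 'tcp_pos': array([0.16086222, 0.65502989, 0.22561052]), 'eef_rot': array([ 1.79904512e+02, -5.75188292e-03, -1.38035640e+01]), 'contact_force': array([0.24069061, 0.44379546, 0.45667885]), 'moment': array([-0.04946726, -0.04275523, -0.0330738 ]), 'gripper_width': 0.08757555147290583} 0.0188
scene {'intrinsics': array([[460.89455072,   0.        , 316.74297326],
       [  0.        , 460.89455072, 194.76620963],
       [  0.        ,   0.        ,   1.        ]]), 'k1': -0.03110026781672427, 'rvec': array([ 0.82498768, -2.31673489,  1.31576629]), 'tvec': array([0.31842626, 0.28461363, 0.70165205])}
top {'intrinsics': array([[376.38825066,   0.        , 317.37148781],
       [  0.        , 376.38825066, 194.81778986],
       [  0.        ,   0.        ,   1.        ]]), 'k1': -0.06162913685010496, 'rvec': array([ 2.09097475, -2.1556795 ,  0.15690528]), 'tvec': array([-0.15255614,  0.57062706,  0.84816695])}
wrist {'intrinsics': array([[341.6804421 ,   0.        , 321.56805584],
       [  0.        , 341.6804421 , 198.92434644],
       [  0.        ,   0.        ,   1.        ]]), 'k1': -0.05606995227237673, 'T_tool_cam': array([[-9.14204184e-04, -9.54911252e-01, -2.96889988e-01,
         7.96049794e-02],
       [ 9.99999290e-01, -1.10001437e-03,  4.58798093e-04,
         8.52815113e-04],
       [-7.64694713e-04, -2.96889358e-01,  9.54911579e-01,
        -1.57699707e-01],
       [ 0.00000000e+00,  0.00000000e+00,  0.00000000e+00,
         1.00000000e+00]])}
```

View pics/scene0.png

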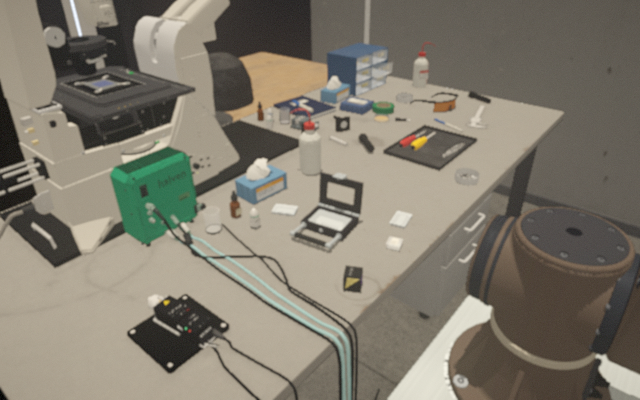

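View pics/top0.png

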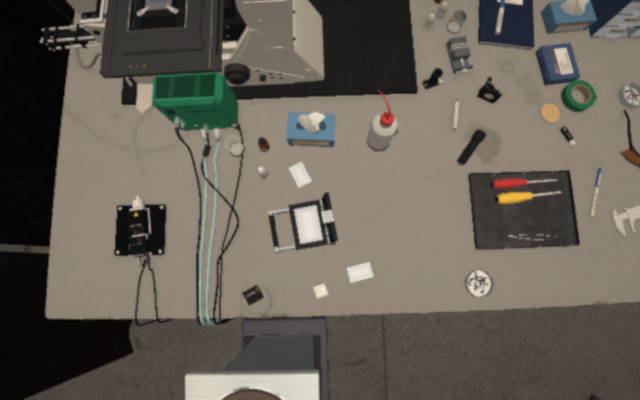

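View pics/wrist0.png

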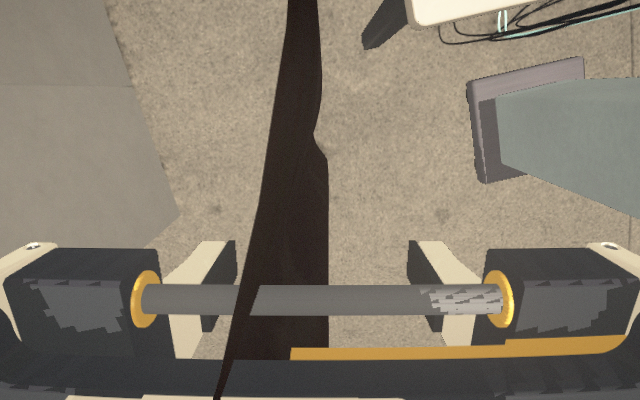

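```bash
cat > h.py <<'E'
from plant import r
import numpy as np, cv2
from scipy.spatial.transform import Rotation as R
def cam(c,s=None):
    """returns Rwc (cam->world), origin"""
    if "rvec" in c:
        M=cv2.Rodrigues(np.array(c["rvec"]))[0]; return M.T, -M.T@np.array(c["tvec"])
    T=c["T_tool_cam"]; Rt=R.from_euler("xyz",s["eef_rot"],degrees=True).as_matrix()
    return Rt@T[:3,:3], Rt@T[:3,3]+s["tcp_pos"]
def proj(c,P,s=None):
    Rw,o=cam(c,s); p=(np.atleast_2d(P)-o)@Rw
    u=p[:,:2]/p[:,2:]; u=u*(1+c["k1"]*(u**2).sum(1,keepdims=True))
    K=c["intrinsics"]; return np.c_[u[:,0]*K[0,0]+K[0,2],u[:,1]*K[1,1]+K[1,2]]
def ray(c,px,s=None):
    K=c["intrinsics"]; d=(np.atleast_2d(np.float64(px))-[K[0,2],K[1,2]])/[K[0,0],K[1,1]]
    u=d.copy()
    for _ in range(20): u=d/(1+c["k1"]*(u**2).sum(1,keepdims=True))
    Rw,o=cam(c,s); v=np.c_[u,np.ones(len(u))]@Rw.T
    return o,v/np.linalg.norm(v,axis=1,keepdims=True)
def onz(c,px,z,s=None):
    o,v=ray(c,px,s); return o+v*((z-o[2])/v[:,2:])
def tri(cs,pxs,ss=(None,None)):
    A=np.zeros((3,3));b=np.zeros(3)
    for c,p,s in zip(cs,pxs,ss):
        o,v=ray(c,p,s);v=v[0];M=np.eye(3)-np.outer(v,v);A+=M;b+=M@o
    return np.linalg.solve(A,b)
def state():
    s=r.get_state(); print("t",s["time_s"],"tcp",s["tcp_pos"].round(4),"rot",s["eef_rot"].round(2),"F",s["contact_force"].round(1),"w",round(s["gripper_width"],4),"q",s["joints"].round(1)); return s
def crop(img,x0,y0,x1,y1,f,name):
    cv2.imwrite("pics/"+name,cv2.resize(img[y0:y1,x0:x1,::-1],None,fx=f,fy=f,interpolation=cv2.INTER_CUBIC))
E
python3 - <<'E'
from h import *
ct=r.capture("top"); cs=r.capture("scene")
crop(ct["color"],220,120,400,320,4,"top_c.png".replace("top_c","topc1")) if 0 else crop(ct["color"],240,160,380,300,4.2,"topc1.png")
crop(cs["color"],220,150,420,300,4,"scenec1.png")
for n,c in(("top",ct),("scene",cs)): print(n,cam(c)[1].round(3), proj(c,[[.5,0,0],[.5,.1,0],[.6,0,0],[.5,0,.1],[0.16,0.655,.2]]).round(0).tolist())
print(onz(ct,[[300,225],[270,230],[331,215]],0.015).round(3))
E
```

```text
top [ 0.415 -0.187  0.928] [[250.0, 226.0], [210.0, 227.0], [250.0, 187.0], [241.0, 222.0], [-80.0, 390.0]]
scene [-0.057  0.551  0.606] [[286.0, 255.0], [251.0, 279.0], [253.0, 238.0], [283.0, 215.0], [-57.0, 729.0]]
[[ 0.498 -0.125  0.015]
 [ 0.488 -0.052  0.015]
 [ 0.52  -0.201  0.015]]
```

View pics/topc1.png

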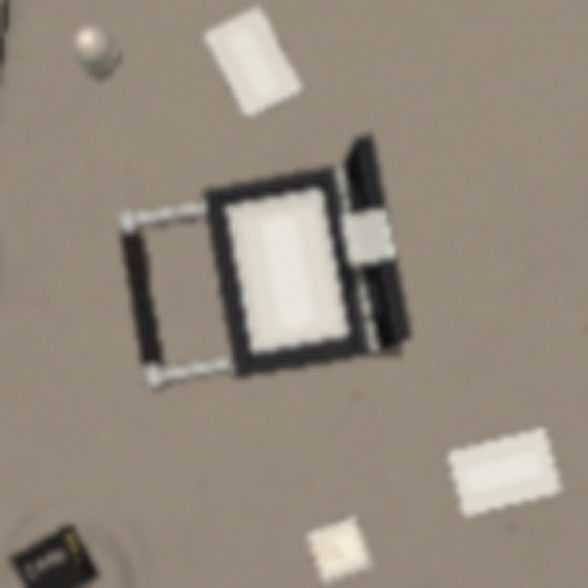

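View pics/scenec1.png

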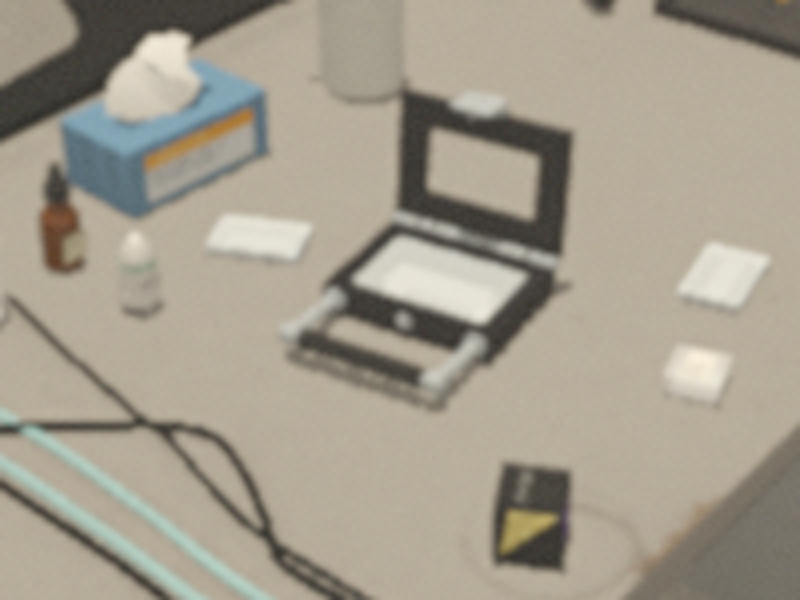

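```bash
python3 - <<'E'
from h import *
ct=r.capture("top"); cs=r.capture("scene")
T=lambda p:np.array(p)/4.2+[240,160]-0.4
S=lambda p:np.array(p)/4+[220,150]-0.4
# rod ends: top & scene
for n,a,b in [("rodA(+x)",(128,220),(290,330)),("rodB(-x)",(153,376),(435,382)),("frontcornA",(207,190),None),("frontcornB",(238,375),None),("hingeA",(335,170),(397,217)),("hingeB",(362,352),(555,262)),("lidtopA",(365,137),(404,95)),("lidtopB",(407,338),(572,132)),("tongue",(370,237),(478,105))]:
    print(n, onz(ct,T(a),.015).round(4), tri((ct,cs),(T(a),S(b))).round(4) if b else onz(ct,T(a),.02).round(4))
# bystanders from top px
for n,p,z in [("box",(312,128),.084),("wash",(385,120),.18),("oil",(264,144),.07),("dropper white",(263,172),.05),("cell1",(300,175),.01),("cell2",(360,272),.01),("small",(320,291),.01),("blk",(252,295),.02)]:
    print(n,onz(ct,[p],0)[0].round(3),onz(ct,[p],z)[0].round(3))
E
```

```text
rodA(+x) [[ 0.5322 -0.0521  0.015 ]] [ 0.5309 -0.0532  0.0166]
rodB(-x) [[ 0.4414 -0.0658  0.015 ]] [ 0.4398 -0.0669  0.015 ]
frontcornA [[ 0.5484 -0.0986  0.015 ]] [[ 0.5477 -0.0991  0.02  ]]
frontcornB [[ 0.4407 -0.1147  0.015 ]] [[ 0.4405 -0.1151  0.02  ]]
hingeA [[ 0.5578 -0.1738  0.015 ]] [ 0.5551 -0.175   0.0222]
hingeB [[ 0.4517 -0.1862  0.015 ]] [ 0.4488 -0.1878  0.026 ]
lidtopA [[ 0.5768 -0.1919  0.015 ]] [ 0.5615 -0.1922  0.0962]
lidtopB [[ 0.4589 -0.2123  0.015 ]] [ 0.4538 -0.2106  0.0998]
tongue [[ 0.5178 -0.1929  0.015 ]] [ 0.5067 -0.1928  0.1072]
box [ 0.749 -0.16   0.   ] [ 0.719 -0.162  0.084]
wash [ 0.764 -0.35   0.   ] [ 0.697 -0.318  0.18 ]
oil [ 0.711 -0.035  0.   ] [ 0.688 -0.047  0.07 ]
dropper white [ 0.637 -0.033  0.   ] [ 0.625 -0.041  0.05 ]
cell1 [ 0.626 -0.127  0.   ] [ 0.624 -0.127  0.01 ]
cell2 [ 0.381 -0.267  0.   ] [ 0.381 -0.266  0.01 ]
small [ 0.339 -0.169  0.   ] [ 0.34  -0.169  0.01 ]
blk [ 0.333 -0.004  0.   ] [ 0.335 -0.008  0.02 ]
```

Call:
{"api": "step_arm", "payload": {
  "increments": [
    [[0.04, 0.03, 0], [0, 0, -0.04], 1],
    [[0.08, 0.06, 0], [0, 0, -0.08], 1],
    [[0.12, 0.09, 0], [0, 0, -0.12], 1],
    [[0.16, 0.12, 0], [0, 0, -0.16], 1],
    [[0.2, 0.15, 0], [0, 0, -0.2], 1],
    [[0.24, 0.18, 0], [0, 0, -0.24], 1],
    [[0.28, 0.21, 0], [0, 0, -0.28], 1],
    [[0.32, 0.24, 0], [0, 0, -0.32], 1],
    [[0.36, 0.27, 0], [0, 0, -0.36], 1],
    [[0.365, 0.276, 0], [0, 0, -0.39], 1]
  ],
  "force": 20
}}

```text
time_s: 1.35
tcp_pos: [0.4518, 0.2968, 0.2267]
eef_rot: [180.0, -0.0, 8.4]
contact_force: [-0.2, 0.2, 0.3]
gripper_width: 0.0131
```

```bash
python3 - <<'E'
from h import *
s=state()
E
```

```text
t 1.35 tcp [0.4518 0.2968 0.2267] rot [ 1.7998e+02 -1.0000e-02  8.4200e+00] F [-0.2  0.2  0.3] w 0.0131 q [ 54.1   7.9 -16.3   0.  -65.8  44.3]
```

Call:
{"api": "step_arm", "payload": {
  "increments": [
    [[0, 0.05, 0], [0, 0, 0], 1],
    [[0, 0.1, 0], [0, 0, 0], 1],
    [[0, 0.15, 0], [0, 0, 0], 1],
    [[0, 0.2, 0], [0, 0, 0], 1],
    [[-0.01, 0.25, 0], [0, 0, 0], 1],
    [[-0.01, 0.3, 0], [0, 0, 0], 1],
    [[-0.01, 0.35, 0], [0, 0, 0], 1],
    [[-0.018, 0.4, 0], [0, 0, 0], 1],
    [[-0.018, 0.42, 0], [0, 0, 0], 1],
    [[-0.018, 0.42, 0], [0, 0, 0], 1]
  ]
}}

```text
time_s: 2.35
tcp_pos: [0.4941, -0.1203, 0.2265]
eef_rot: [180.0, 0.0, 8.3]
contact_force: [-0.5, 0.7, -0.9]
gripper_width: 0.0003
```

```bash
python3 - <<'E'
from h import *
s=state(); c=r.capture("wrist"); cv2.imwrite("pics/w1.png",c["color"][:,:,::-1])
E
```

```text
t 2.35 tcp [ 0.4941 -0.1203  0.2265] rot [1.7998e+02 2.0000e-02 8.3400e+00] F [-0.5  0.7 -0.9] w 0.0003 q [  8.5   4.8 -20.    0.  -65.3  89.8]
```

View pics/w1.png

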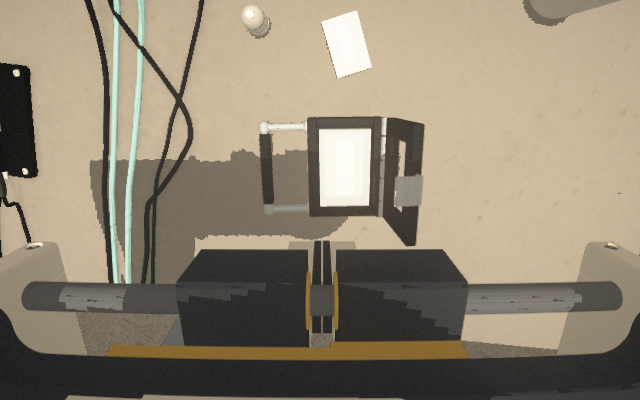

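```bash
python3 - <<'E'
from h import *
s=state(); c=r.capture("wrist")
Rt=R.from_euler("xyz",s["eef_rot"],degrees=True)
P=lambda a:proj(c,Rt.apply(a)+s["tcp_pos"],s).round(0).tolist()
print(P([[0,0,0],[0.0095,0,0],[-.0095,0,0],[0,.021,0],[0,-.021,0],[0.0095,0,-.0188],[0.0095,0,-.06],[0.0095,0.02,-.06],[0.039,0.065,-.066]]))
crop(c["color"],220,80,440,350,2.2,"w1c.png")
# points
for n,p,z in [("rodA",(264,127),.015),("rodB",(267,210),.015),("fA",(308,118),.02),("fB",(308,216),.02),("hA",(382,118),.024),("hB",(382,217),.024)]: print(n,onz(c,[p],z,s)[0].round(4))
E
```

```text
t 2.4 tcp [ 0.4941 -0.119   0.2264] rot [-1.80e+02  1.00e-02  8.37e+00] F [ 0.3 -0.1  0.1] w 0.0002 q [  8.6   4.7 -20.   -0.  -65.3  89.7]
[[321.0, 256.0], [321.0, 238.0], [321.0, 272.0], [362.0, 255.0], [280.0, 256.0], [321.0, 255.0], [320.0, 311.0], [380.0, 311.0], [538.0, 236.0]]
rodA [ 0.5295 -0.0524  0.015 ]
rodB [ 0.4368 -0.0648  0.015 ]
fA [ 0.5459 -0.0977  0.02  ]
fB [ 0.4382 -0.1122  0.02  ]
hA [ 0.5574 -0.1734  0.024 ]
hB [ 0.4505 -0.1946  0.024 ]
```

View pics/w1c.png

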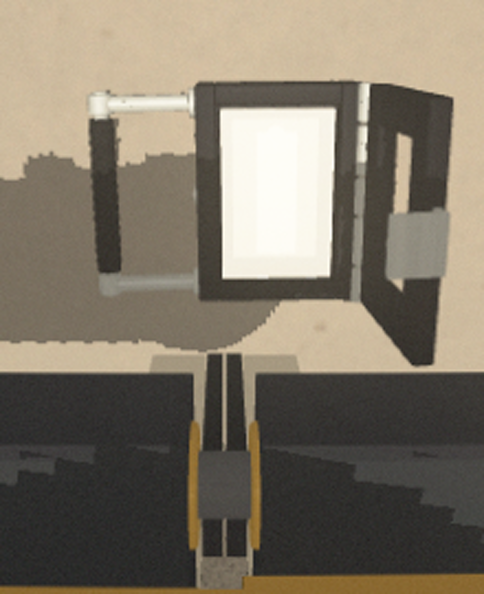

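Call:
{"api": "step_arm", "payload": {
  "increments": [
    [[0, 0.05, 0], [0, 0, 0], 1],
    [[0, 0.1, 0], [0, 0, 0], 1],
    [[0, 0.136, 0], [0, 0, 0], 1],
    [[0, 0.136, 0.02], [0, 0, 0], 1],
    [[0, 0.136, 0.05], [0, 0, 0], 1],
    [[0, 0.136, 0.08], [0, 0, 0], 1],
    [[0, 0.136, 0.11], [0, 0, 0], 1],
    [[0, 0.136, 0.13], [0, 0, 0], 1],
    [[0, 0.136, 0.142], [0, 0, 0], 1],
    [[0, 0.136, 0.142], [0, 0, 0], 1]
  ]
}}

```text
time_s: 3.45
tcp_pos: [0.5139, -0.251, 0.0832]
eef_rot: [-179.9, 0.1, 8.6]
contact_force: [0.0, -0.1, -0.2]
gripper_width: 0.0007
```

```bash
python3 - <<'E'
from h import *
s=state(); c=r.capture("scene"); crop(c["color"],220,130,420,280,4,"s2.png")
Rt=np.array([[0.1455,-.9894]]);C=np.array([.4975,-.1444]); print("u",(s["tcp_pos"][:2]-C)@Rt.T)
E
```

```text
t 3.45 tcp [ 0.5139 -0.251   0.0832] rot [-1.7995e+02  1.4000e-01  8.6200e+00] F [ 0.  -0.1 -0.2] w 0.0007 q [ -6.4  18.7 -22.8  -0.  -48.6 105.1]
u [0.10787113]
```

View pics/s2.png

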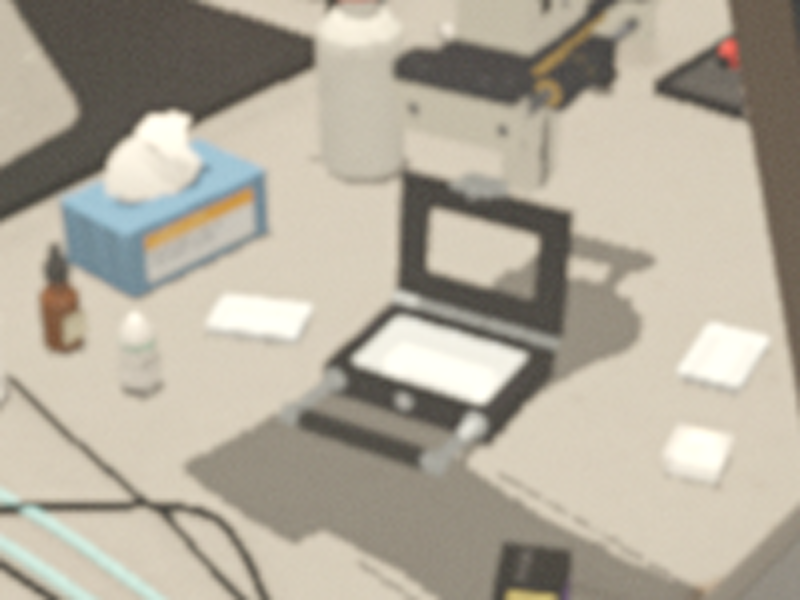

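Call:
{"api": "step_arm", "payload": {
  "increments": [
    [[0, -0.012, -0.01], [0, 0, 0], 1],
    [[0, -0.02, -0.01], [0, 0, 0], 1],
    [[0, -0.026, -0.011], [0, 0, 0], 1],
    [[0, -0.032, -0.012], [0, 0, 0], 1],
    [[0, -0.038, -0.013], [0, 0, 0], 1],
    [[0, -0.044, -0.013], [0, 0, 0], 1],
    [[0, -0.05, -0.013], [0, 0, 0], 1],
    [[0, -0.057, -0.012], [0, 0, 0], 1],
    [[0, -0.064, -0.011], [0, 0, 0], 1],
    [[0, -0.07, -0.009], [0, 0, 0], 1]
  ]
}}

```text
time_s: 4.5
tcp_pos: [0.5039, -0.1822, 0.0934]
eef_rot: [-180.0, 0.0, 8.5]
contact_force: [-0.7, 0.2, 2.0]
gripper_width: 0.0003
```

```bash
python3 - <<'E'
from h import *
s=state(); c=r.capture("scene"); crop(c["color"],220,130,420,280,4,"s3.png")
Rt=np.array([[0.1455,-.9894]]);C=np.array([.4975,-.1444]); print("u",(s["tcp_pos"][:2]-C)@Rt.T)
E
```

```text
t 4.5 tcp [ 0.5039 -0.1822  0.0934] rot [-1.7999e+02  1.0000e-02  8.5500e+00] F [-0.7  0.2  2. ] w 0.0003 q [  1.1  14.9 -26.9  -0.  -48.3  97.5]
u [0.0383663]
```

View pics/s3.png

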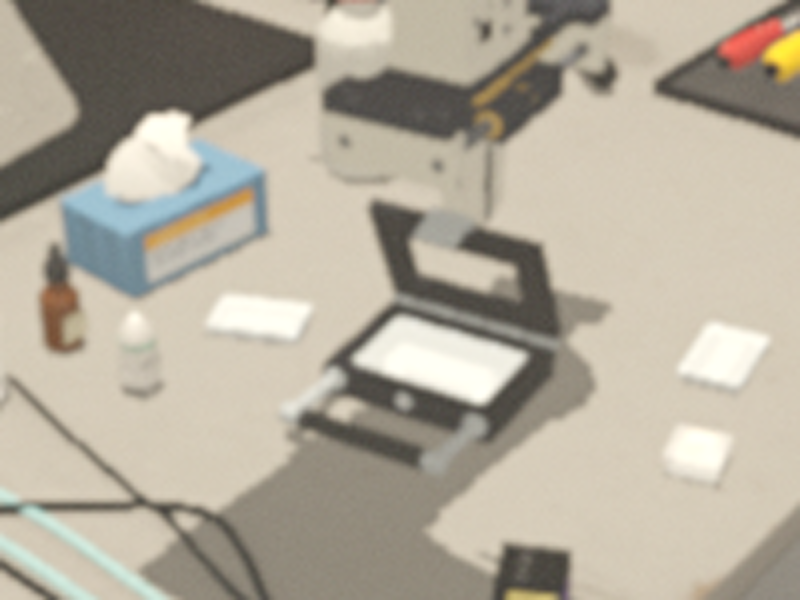

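Call:
{"api": "step_arm", "payload": {
  "increments": [
    [[0, -0.006, 0.003], [0, 0, 0], 1],
    [[0, -0.012, 0.0055], [0, 0, 0], 1],
    [[0, -0.02, 0.0105], [0, 0, 0], 1],
    [[0, -0.028, 0.017], [0, 0, 0], 1],
    [[0, -0.034, 0.0235], [0, 0, 0], 1],
    [[0, -0.039, 0.0315], [0, 0, 0], 1],
    [[0, -0.044, 0.0385], [0, 0, 0], 1],
    [[0, -0.047, 0.0455], [0, 0, 0], 1],
    [[0, -0.05, 0.0495], [0, 0, 0], 1],
    [[0, -0.051, 0.052], [0, 0, 0], 1]
  ]
}}

```text
time_s: 5.55
tcp_pos: [0.4962, -0.1323, 0.041]
eef_rot: [-180.0, 0.0, 8.6]
contact_force: [-0.1, -0.3, 0.9]
gripper_width: 0.0005
```

```bash
python3 - <<'E'
from h import *
s=state(); c=r.capture("scene"); crop(c["color"],220,130,420,280,4,"s4.png")
Rt=np.array([[0.1455,-.9894]]);C=np.array([.4975,-.1444]); print("u",(s["tcp_pos"][:2]-C)@Rt.T)
E
```

```text
t 5.55 tcp [ 0.4962 -0.1323  0.041 ] rot [-1.80e+02  5.00e-02  8.55e+00] F [-0.1 -0.3  0.9] w 0.0005 q [  7.   17.2 -32.7  -0.  -40.2  91.5]
u [-0.01219271]
```

View pics/s4.png

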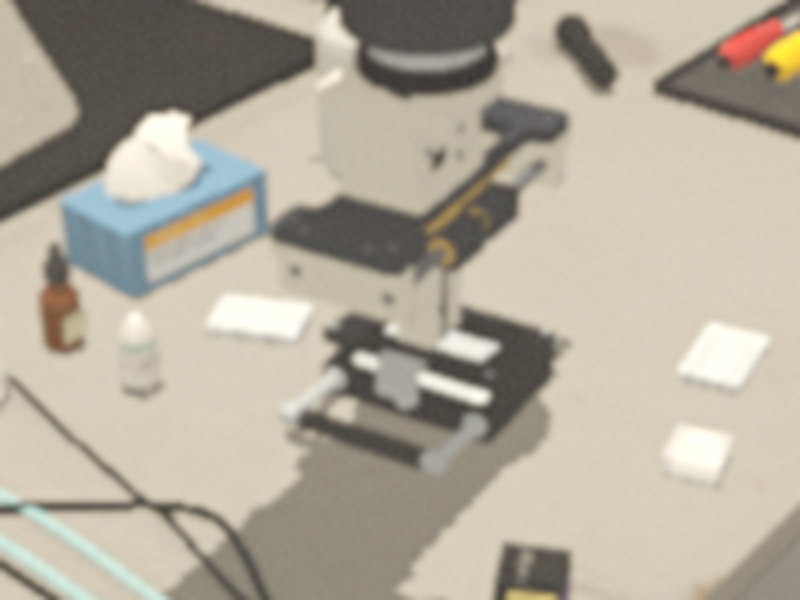

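Call:
{"api": "step_arm", "payload": {
  "increments": [
    [[0, -0.003, 0.0], [0, 0, 0], 1],
    [[0, -0.005, 0.002], [0, 0, 0], 1],
    [[0, -0.005, 0.004], [0, 0, 0], 1],
    [[0, -0.005, 0.006], [0, 0, 0], 1],
    [[0, -0.005, 0.007], [0, 0, 0], 1],
    [[0, -0.005, 0.008], [0, 0, 0], 1]
  ]
}}

```text
time_s: 6.2
tcp_pos: [0.496, -0.1271, 0.0341]
eef_rot: [-180.0, -0.0, 8.6]
contact_force: [-2.8, 4.5, 6.7]
gripper_width: 0.0003
```

Call:
{"api": "step_arm", "payload": {
  "increments": [
    [[0, 0, 0.001], [0, 0, 0], 1],
    [[0, 0, 0.002], [0, 0, 0], 1],
    [[0, 0, 0.003], [0, 0, 0], 1],
    [[0, 0, 0.0035], [0, 0, 0], 1],
    [[0, 0, 0.004], [0, 0, 0], 1]
  ]
}}

```text
time_s: 6.7
tcp_pos: [0.4959, -0.1276, 0.0298]
eef_rot: [180.0, -0.0, 8.6]
contact_force: [-2.3, 1.1, 8.8]
gripper_width: 0.0007
```

```bash
python3 - <<'E'
from h import *
s=state(); c=r.capture("scene"); crop(c["color"],260,170,390,270,6,"s5.png")
E
```

```text
t 6.7 tcp [ 0.4959 -0.1276  0.0298] rot [ 1.7999e+02 -1.0000e-02  8.5600e+00] F [-2.3  1.1  8.8] w 0.0007 q [  7.6  18.  -33.5   0.  -38.4  91. ]
```

View pics/s5.png

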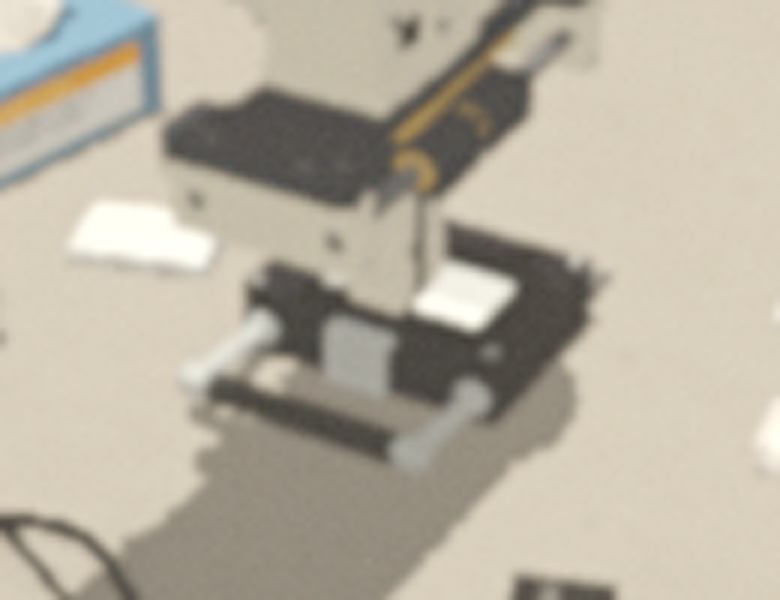

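Call:
{"api": "step_arm", "payload": {
  "increments": [
    [[0, 0, 0.001], [0, 0, 0], 1],
    [[0, 0, 0.001], [0, 0, 0], 1]
  ]
}}

```text
time_s: 6.95
tcp_pos: [0.496, -0.1276, 0.0295]
eef_rot: [180.0, -0.0, 8.6]
contact_force: [-4.1, 3.1, 14.1]
gripper_width: 0.0008
```

Call:
{"api": "step_arm", "payload": {
  "increments": [
    [[0, 0, -0.01], [0, 0, 0], 1],
    [[0, 0, -0.03], [0, 0, 0], 0.73],
    [[0, -0.015, -0.06], [0, 0, 0], 0.73],
    [[0, -0.04, -0.09], [0, 0, 0], 0.73],
    [[0, -0.06, -0.11], [0, 0, 0], 0.73],
    [[0, -0.069, -0.12], [0, 0, 0], 0.73],
    [[0, -0.069, -0.12], [0, 0, 0], 0.73]
  ]
}}

```text
time_s: 7.65
tcp_pos: [0.4862, -0.0584, 0.15]
eef_rot: [-180.0, -0.2, 8.6]
contact_force: [0.3, 0.7, -0.4]
gripper_width: 0.0233
```

```bash
python3 - <<'E'
from h import *
s=state(); c=r.capture("wrist"); cv2.imwrite("pics/w6.png",c["color"][:,:,::-1])
c=r.capture("scene"); crop(c["color"],260,170,390,270,6,"s6.png")
E
```

```text
t 7.65 tcp [ 0.4862 -0.0584  0.15  ] rot [-1.7999e+02 -1.6000e-01  8.6400e+00] F [ 0.3  0.7 -0.4] w 0.0233 q [ 16.2   6.8 -28.5   0.  -54.5  82.4]
```

View pics/w6.png

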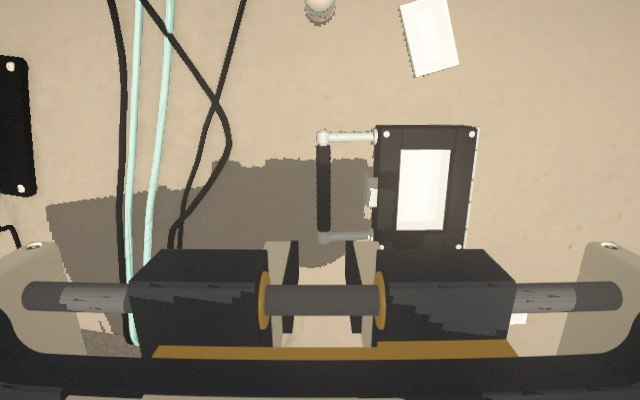

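View pics/s6.png

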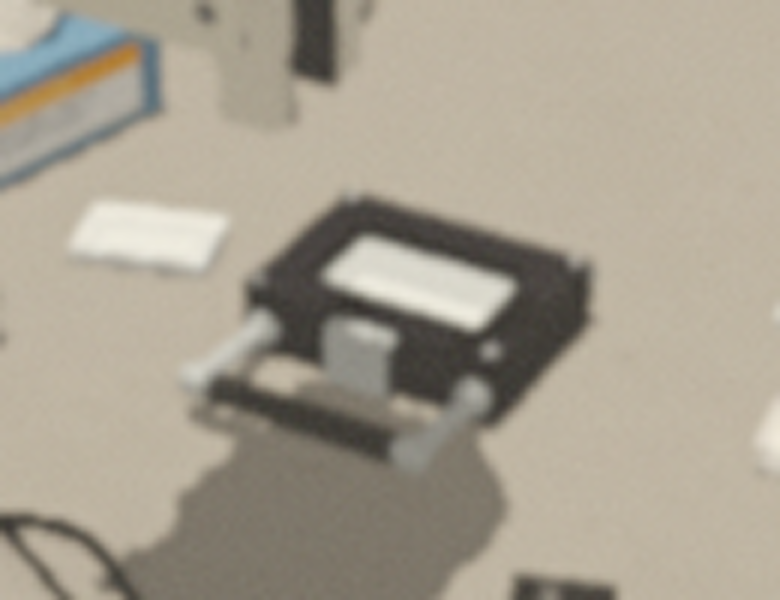

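```bash
python3 - <<'E'
from h import *
s=state(); c=r.capture("wrist"); im=c["color"]
g=cv2.cvtColor(im,cv2.COLOR_RGB2GRAY); m=(g<60).astype(np.uint8)
m[:, :300]=0;m[:,350:]=0;m[:120]=0;m[242:]=0
n,l,st,ce=cv2.connectedComponentsWithStats(m)
for i in range(1,n):
    if st[i,4]>60: print(st[i],ce[i],onz(c,[ce[i]],.017,s)[0].round(4))
P=onz(c,[(322.5,137),(323.5,238)],.015,s);print(P.round(4),P.mean(0).round(4),np.degrees(np.arctan2(*(P[0]-P[1])[[1,0]])))
# latch check: front edge corner heights from tri wrist/scene
d=P.mean(0)-s["tcp_pos"]; a=np.radians(s["eef_rot"][2]); print("tool x,y:",d[0]*np.cos(a)+d[1]*np.sin(a), d[0]*np.sin(a)-d[1]*np.cos(a))
E
```

```text
t 7.75 tcp [ 0.485  -0.0595  0.1479] rot [-1.7999e+02  5.0000e-02  8.5600e+00] F [ 0.  -0.7 -0.3] w 0.0238 q [ 16.1   7.  -28.6  -0.  -54.4  82.5]
[316 162  14  69 821] [322.20706456 197.66626066] [ 0.4759 -0.0619  0.017 ]
[[ 0.5283 -0.0543  0.015 ]
 [ 0.4368 -0.069   0.015 ]] [ 0.4826 -0.0616  0.015 ] 9.129864598950546
tool x,y: -0.002737836444412741 0.0017962615419605352
```

Call:
{"api": "step_arm", "payload": {
  "increments": [
    [[-0.003, 0.002, 0.02], [0, 0, 0.008], 0.77],
    [[-0.003, 0.002, 0.05], [0, 0, 0.008], 0.77],
    [[-0.003, 0.002, 0.08], [0, 0, 0.008], 0.77],
    [[-0.003, 0.002, 0.1], [0, 0, 0.008], 0.77],
    [[-0.003, 0.002, 0.113], [0, 0, 0.008], 0.77],
    [[-0.003, 0.002, 0.121], [0, 0, 0.008], 0.77],
    [[-0.003, 0.002, 0.129], [0, 0, 0.008], 0.77],
    [[-0.003, 0.002, 0.137], [0, 0, 0.008], 0.77],
    [[-0.003, 0.002, 0.144], [0, 0, 0.008], 0.77],
    [[-0.003, 0.002, 0.144], [0, 0, 0.008], 0.77]
  ]
}}

```text
time_s: 8.8
tcp_pos: [0.4824, -0.0618, 0.0038]
eef_rot: [180.0, 0.1, 8.1]
contact_force: [-0.5, -0.4, 0.0]
gripper_width: 0.0202
```

```bash
python3 - <<'E'
from h import *
s=state(); c=r.capture("wrist"); crop(c["color"],160,100,480,340,2.5,"w7.png")
c=r.capture("scene"); crop(c["color"],260,170,390,270,6,"s7.png")
E
```

```text
t 8.8 tcp [ 0.4824 -0.0618  0.0038] rot [1.80e+02 7.00e-02 8.08e+00] F [-0.5 -0.4  0. ] w 0.0202 q [ 15.9  18.6 -38.   -0.  -33.5  82.2]
```

View pics/w7.png

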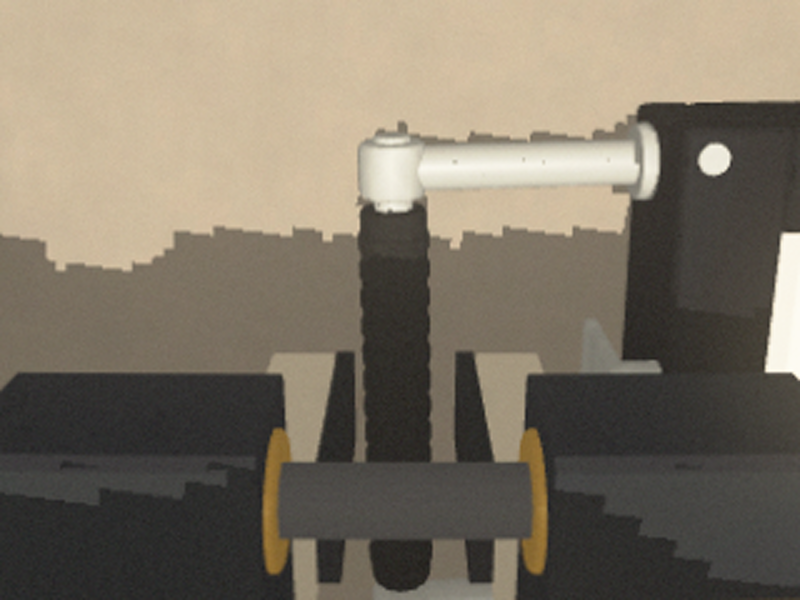

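View pics/s7.png

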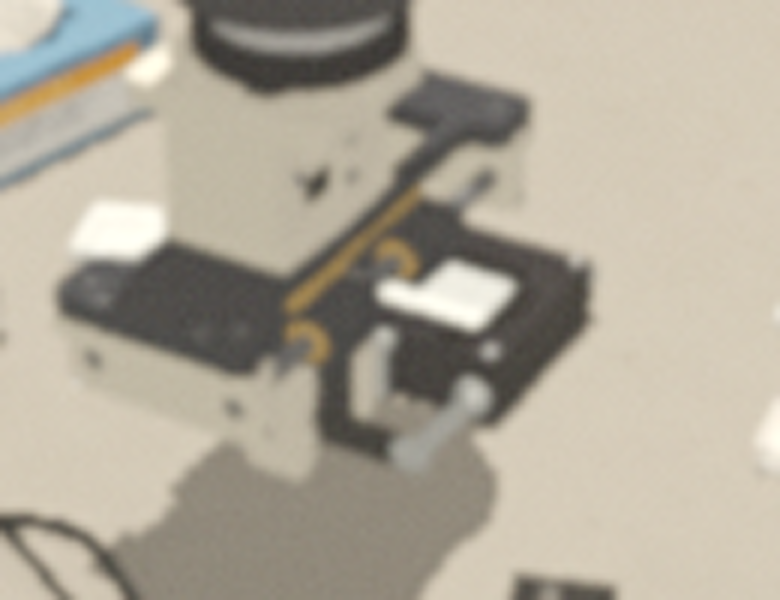

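Call:
{"api": "step_arm", "payload": {
  "increments": [
    [[0, 0, 0], [0, 0, -0.008], 0.9],
    [[0, 0, 0], [0, 0, -0.008], 1],
    [[0, 0, 0], [0, 0, -0.008], 1],
    [[0, 0, 0], [0, 0, -0.008], 1],
    [[0, 0, 0], [0, 0, -0.008], 1]
  ],
  "force": 40
}}

```text
time_s: 9.4
tcp_pos: [0.4832, -0.0615, 0.0049]
eef_rot: [-180.0, -0.0, 8.6]
contact_force: [-1.0, 2.8, 4.1]
gripper_width: 0.0112
```

Call:
{"api": "step_arm", "payload": {
  "increments": [
    [[0, 0.001, -0.008], [0, 0, 0], 1],
    [[0, 0.0025, -0.016], [0, 0, 0], 1],
    [[0, 0.0045, -0.024], [0, 0, 0], 1],
    [[0, 0.0065, -0.032], [0, 0, 0], 1],
    [[0, 0.009, -0.04], [0, 0, 0], 1],
    [[0, 0.0115, -0.048], [0, 0, 0], 1],
    [[0, 0.014, -0.056], [0, 0, 0], 1],
    [[0, 0.018, -0.064], [0, 0, 0], 1],
    [[0, 0.023, -0.072], [0, 0, 0], 1],
    [[0, 0.028, -0.08], [0, 0, 0], 1]
  ]
}}

```text
time_s: 10.4
tcp_pos: [0.4869, -0.0898, 0.0852]
eef_rot: [-180.0, 0.0, 8.5]
contact_force: [-0.2, -1.2, -3.2]
gripper_width: 0.0108
```

```bash
python3 - <<'E'
from h import *
s=state(); c=r.capture("wrist"); cv2.imwrite("pics/w8.png",c["color"][:,:,::-1])
c=r.capture("scene"); crop(c["color"],260,150,410,270,5,"s8.png")
E
```

```text
t 10.4 tcp [ 0.4869 -0.0898  0.0852] rot [-1.80e+02  1.00e-02  8.55e+00] F [-0.2 -1.2 -3.2] w 0.0108 q [ 12.3  12.  -32.4  -0.  -45.7  86.2]
```

View pics/s8.png

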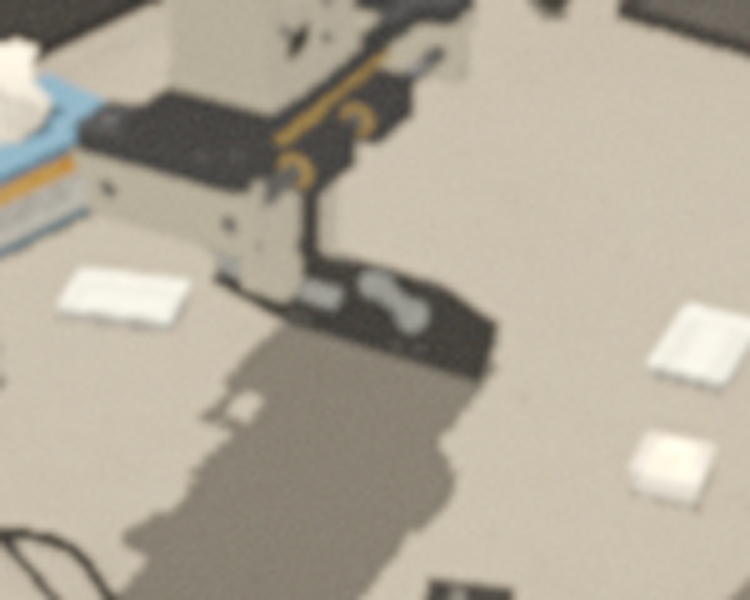

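View pics/w8.png

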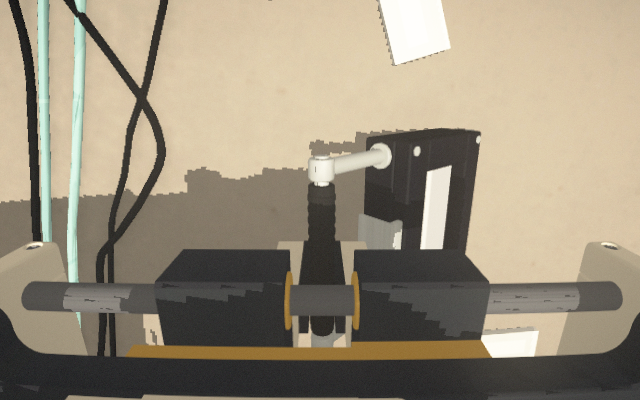

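Call:
{"api": "step_arm", "payload": {
  "increments": [
    [[0, 0.005, -0.005], [0, 0, 0], 1],
    [[0, 0.011, -0.01], [0, 0, 0], 1],
    [[0, 0.017, -0.015], [0, 0, 0], 1],
    [[0, 0.023, -0.02], [0, 0, 0], 1],
    [[0, 0.03, -0.025], [0, 0, 0], 1],
    [[0, 0.037, -0.03], [0, 0, 0], 1],
    [[0, 0.044, -0.034], [0, 0, 0], 1],
    [[0, 0.05, -0.038], [0, 0, 0], 1],
    [[0, 0.056, -0.042], [0, 0, 0], 1],
    [[0, 0.06, -0.046], [0, 0, 0], 1]
  ]
}}

```text
time_s: 11.5
tcp_pos: [0.4958, -0.1491, 0.1307]
eef_rot: [-180.0, 0.0, 8.5]
contact_force: [-0.2, 0.5, -5.7]
gripper_width: 0.0108
```

```bash
python3 - <<'E'
from h import *
s=state(); c=r.capture("wrist"); cv2.imwrite("pics/w9.png",c["color"][:,:,::-1])
c=r.capture("scene"); crop(c["color"],260,150,410,270,5,"s9.png")
E
```

```text
t 11.5 tcp [ 0.4958 -0.1491  0.1307] rot [-1.7998e+02  2.0000e-02  8.5300e+00] F [-0.2  0.5 -5.7] w 0.0108 q [  5.   10.8 -26.5  -0.  -52.7  93.5]
```

View pics/s9.png

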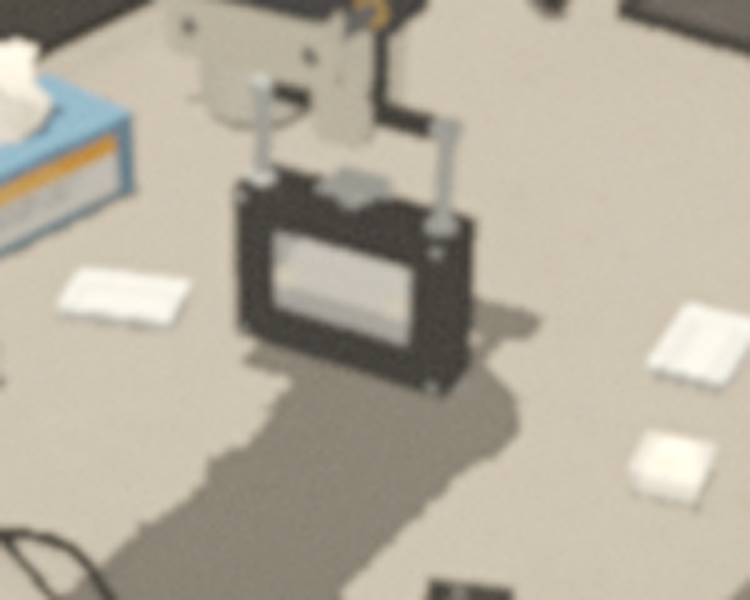

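View pics/w9.png

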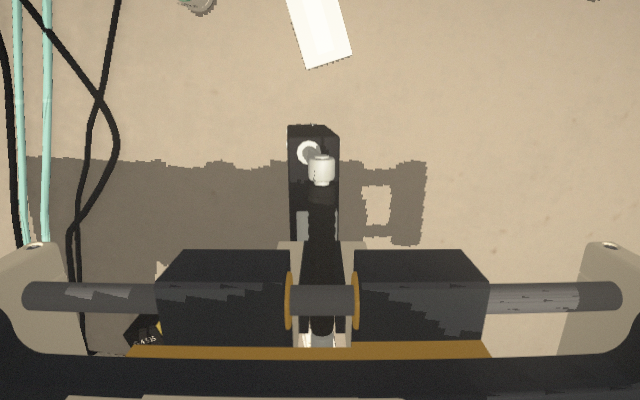

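Call:
{"api": "step_arm", "payload": {
  "increments": [
    [[0, 0.004, 0.005], [0, 0, 0], 1],
    [[0, 0.01, 0.008], [0, 0, 0], 1],
    [[0, 0.017, 0.009], [0, 0, 0], 1],
    [[0, 0.024, 0.0095], [0, 0, 0], 1],
    [[0, 0.031, 0.0105], [0, 0, 0], 1],
    [[0, 0.038, 0.0115], [0, 0, 0], 1],
    [[0, 0.045, 0.013], [0, 0, 0], 1]
  ]
}}

```text
time_s: 12.3
tcp_pos: [0.5032, -0.1954, 0.1203]
eef_rot: [179.8, -0.0, 8.6]
contact_force: [-8.0, -5.3, 20.7]
gripper_width: 0.0107
```

```bash
python3 - <<'E'
from h import *
s=state(); c=r.capture("wrist"); cv2.imwrite("pics/w10.png",c["color"][:,:,::-1])
c=r.capture("scene"); crop(c["color"],260,150,410,270,5,"s10.png")
E
```

```text
t 12.3 tcp [ 0.5032 -0.1954  0.1203] rot [ 1.7981e+02 -5.0000e-02  8.6400e+00] F [-8.  -5.3 20.7] w 0.0107 q [ -0.3  13.3 -24.8   0.2 -51.8  98.8]
```

View pics/s10.png

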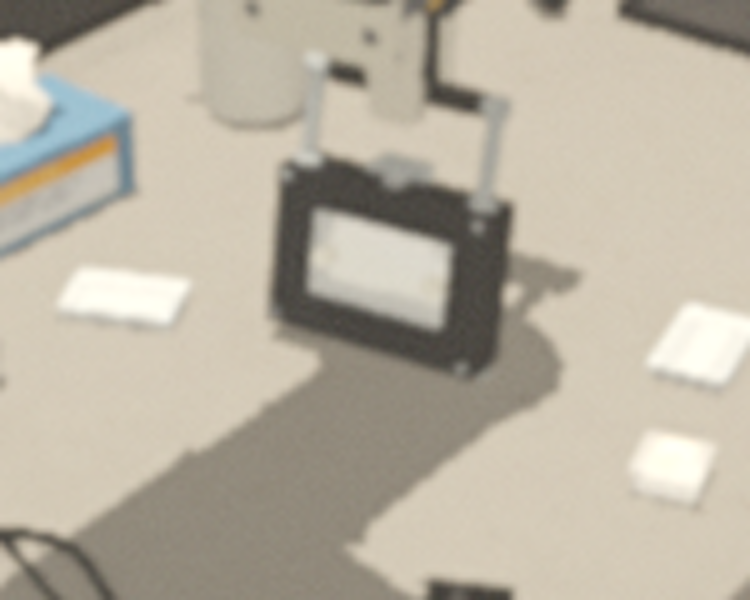

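View pics/w10.png

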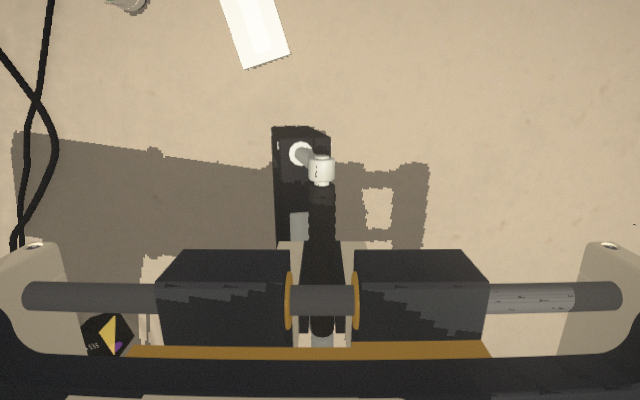

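Call:
{"api": "step_arm", "payload": {
  "increments": [
    [[0, 0.006, -0.002], [0, 0, 0], 1],
    [[0, 0.012, -0.003], [0, 0, 0], 1],
    [[0, 0.018, -0.003], [0, 0, 0], 1],
    [[0, 0.024, -0.003], [0, 0, 0], 1]
  ]
}}

```text
time_s: 12.8
tcp_pos: [0.5061, -0.2173, 0.12]
eef_rot: [-180.0, 0.0, 8.5]
contact_force: [-0.3, 1.3, -3.8]
gripper_width: 0.0107
```

```bash
python3 - <<'E'
from h import *
s=state(); c=r.capture("wrist"); cv2.imwrite("pics/w11.png",c["color"][:,:,::-1])
E
```

```text
t 12.8 tcp [ 0.5061 -0.2173  0.12  ] rot [-1.7998e+02  4.0000e-02  8.5500e+00] F [-0.3  1.3 -3.8] w 0.0107 q [ -2.9  14.4 -23.3  -0.  -52.4 101.4]
```

View pics/w11.png

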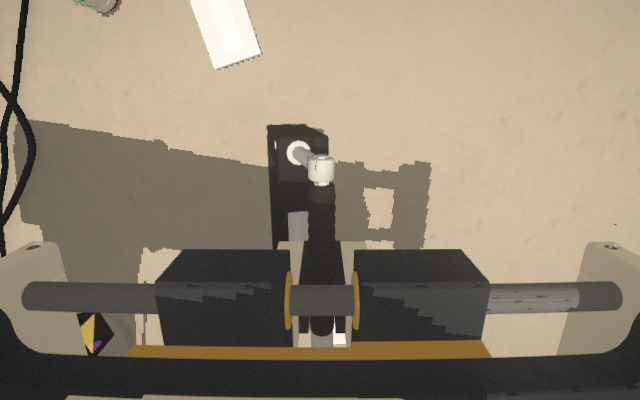

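Call:
{"api": "step_arm", "payload": {
  "increments": [
    [[0, 0.006, 0.0005], [0, 0, 0], 1],
    [[0, 0.012, 0.0015], [0, 0, 0], 1],
    [[0, 0.018, 0.003], [0, 0, 0], 1],
    [[0, 0.024, 0.0045], [0, 0, 0], 1],
    [[0, 0.03, 0.006], [0, 0, 0], 1],
    [[0, 0.036, 0.008], [0, 0, 0], 1]
  ]
}}

```text
time_s: 13.45
tcp_pos: [0.5116, -0.2531, 0.1124]
eef_rot: [180.0, -0.0, 8.5]
contact_force: [-0.1, 1.8, -3.8]
gripper_width: 0.0106
```

```bash
python3 - <<'E'
from h import *
s=state(); c=r.capture("wrist"); cv2.imwrite("pics/w12.png",c["color"][:,:,::-1])
c=r.capture("scene"); crop(c["color"],260,150,410,270,5,"s12.png")
E
```

```text
t 13.45 tcp [ 0.5116 -0.2531  0.1124] rot [180.    -0.     8.55] F [-0.1  1.8 -3.8] w 0.0106 q [ -6.7  16.6 -21.3   0.  -52.1 105.2]
```

View pics/s12.png

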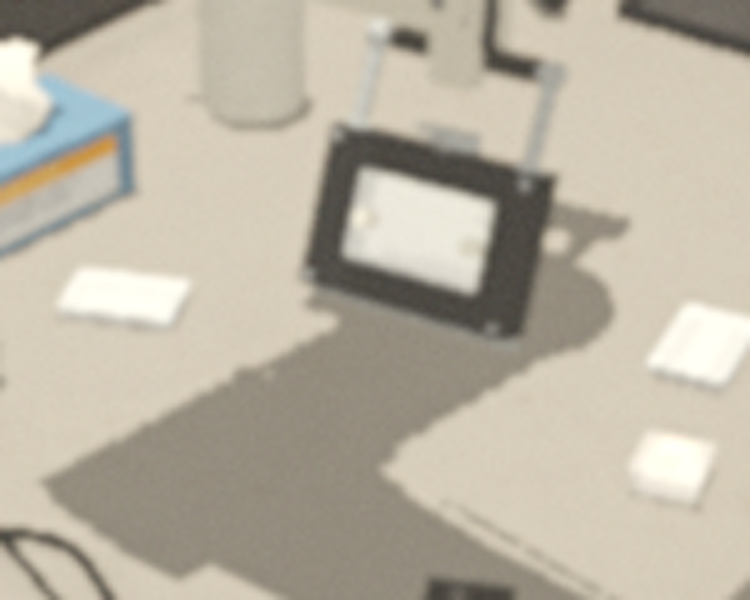

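Call:
{"api": "step_arm", "payload": {
  "increments": [
    [[0, 0.008, 0.003], [0, 0, 0], 1],
    [[0, 0.016, 0.007], [0, 0, 0], 1],
    [[0, 0.024, 0.0115], [0, 0, 0], 1],
    [[0, 0.031, 0.016], [0, 0, 0], 1],
    [[0, 0.0375, 0.0205], [0, 0, 0], 1],
    [[0, 0.044, 0.0255], [0, 0, 0], 1],
    [[0, 0.05, 0.0305], [0, 0, 0], 1],
    [[0, 0.055, 0.0355], [0, 0, 0], 1],
    [[0, 0.06, 0.0405], [0, 0, 0], 1],
    [[0, 0.065, 0.0455], [0, 0, 0], 1]
  ]
}}

```text
time_s: 14.55
tcp_pos: [0.5209, -0.3168, 0.0663]
eef_rot: [-180.0, 0.0, 8.5]
contact_force: [1.2, 1.8, -3.1]
gripper_width: 0.0107
```

```bash
python3 - <<'E'
from h import *
s=state(); c=r.capture("wrist"); cv2.imwrite("pics/w13.png",c["color"][:,:,::-1])
c=r.capture("scene"); crop(c["color"],260,150,410,270,5,"s13.png")
E
```

```text
t 14.55 tcp [ 0.5209 -0.3168  0.0663] rot [-1.7996e+02  4.0000e-02  8.5400e+00] F [ 1.2  1.8 -3.1] w 0.0107 q [-13.   22.8 -18.9  -0.  -48.3 111.5]
```

View pics/s13.png

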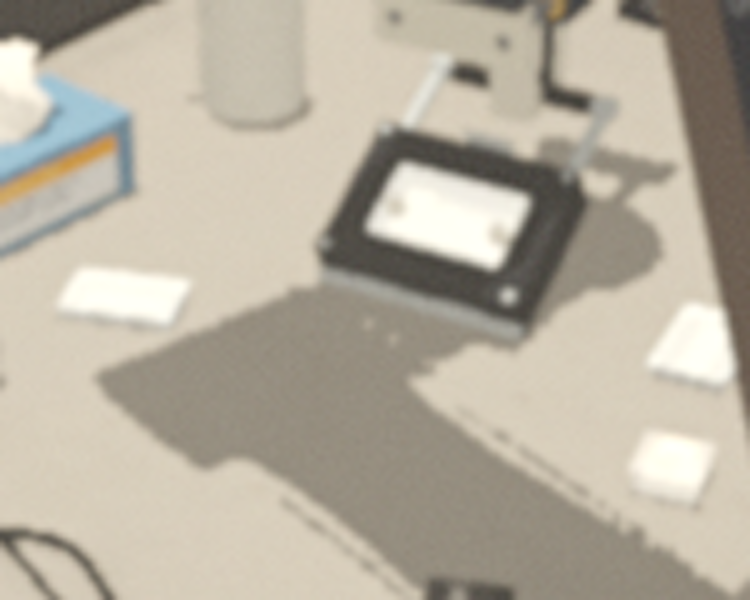

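View pics/w13.png

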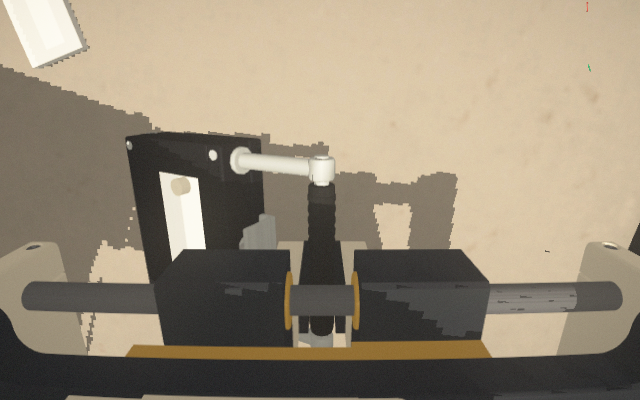

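Call:
{"api": "step_arm", "payload": {
  "increments": [
    [[0, 0.004, 0.006], [0, 0, 0], 1],
    [[0, 0.0075, 0.012], [0, 0, 0], 1],
    [[0, 0.011, 0.018], [0, 0, 0], 1],
    [[0, 0.014, 0.024], [0, 0, 0], 1],
    [[0, 0.0165, 0.03], [0, 0, 0], 1],
    [[0, 0.019, 0.036], [0, 0, 0], 1],
    [[0, 0.021, 0.042], [0, 0, 0], 1],
    [[0, 0.023, 0.048], [0, 0, 0], 1],
    [[0, 0.0245, 0.053], [0, 0, 0], 1],
    [[0, 0.0255, 0.057], [0, 0, 0], 1]
  ]
}}

```text
time_s: 15.65
tcp_pos: [0.5247, -0.3418, 0.0093]
eef_rot: [-180.0, 0.0, 8.5]
contact_force: [0.8, 1.0, -2.2]
gripper_width: 0.0109
```

```bash
python3 - <<'E'
from h import *
s=state(); c=r.capture("wrist"); crop(c["color"],80,80,400,320,2.5,"w14.png")
c=r.capture("scene"); crop(c["color"],260,150,410,270,5,"s14.png")
E
```

```text
t 15.65 tcp [ 0.5247 -0.3418  0.0093] rot [-1.7996e+02  4.0000e-02  8.5400e+00] F [ 0.8  1.  -2.2] w 0.0109 q [-15.3  28.1 -19.4  -0.  -42.5 113.8]
```

View pics/s14.png

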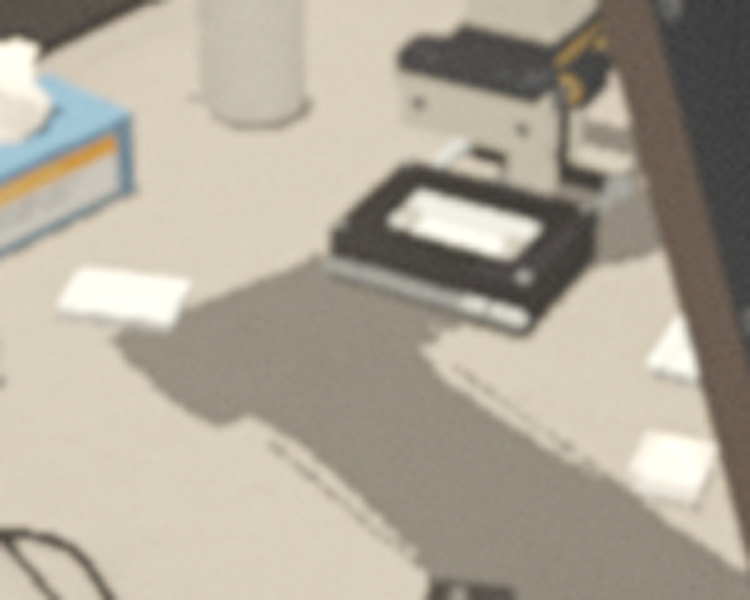

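View pics/w14.png

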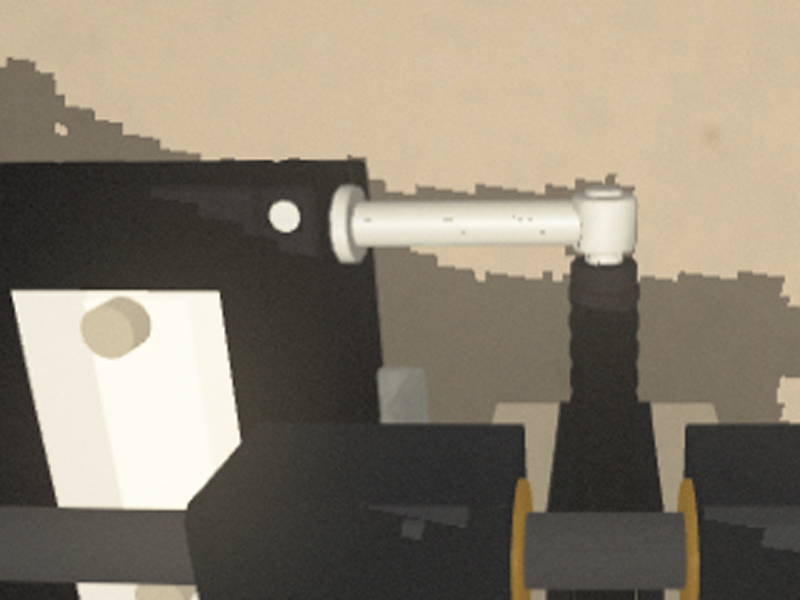

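Call:
{"api": "step_arm", "payload": {
  "increments": [
    [[0, 0.0003, 0.0015], [0, 0, 0], 1],
    [[0, 0.0005, 0.003], [0, 0, 0], 1],
    [[0, 0.0005, 0.0045], [0, 0, 0], 1],
    [[0, 0.0005, 0.0045], [0, 0, 0], 1]
  ]
}}

```text
time_s: 16.15
tcp_pos: [0.5251, -0.3426, 0.0056]
eef_rot: [180.0, -0.0, 8.6]
contact_force: [-0.8, 1.2, -2.4]
gripper_width: 0.0107
```

Call:
{"api": "step_arm", "payload": {
  "increments": [
    [[0, 0, 0.0005], [0, 0, 0], 1],
    [[0, 0, 0.001], [0, 0, 0], 1],
    [[0, 0, 0.0015], [0, 0, 0], 1],
    [[0, 0, 0.0015], [0, 0, 0], 1]
  ]
}}

```text
time_s: 16.55
tcp_pos: [0.5252, -0.3427, 0.0045]
eef_rot: [180.0, -0.0, 8.6]
contact_force: [-2.0, 0.5, 3.7]
gripper_width: 0.0108
```

Call:
{"api": "step_arm", "payload": {
  "increments": [
    [[0, 0, -0.001], [0, 0, 0], 0.8],
    [[0, 0, -0.001], [0, 0, 0], 0.77],
    [[0, 0, -0.001], [0, 0, 0], 0.77],
    [[0, 0, -0.001], [0, 0, 0], 0.77]
  ]
}}

```text
time_s: 16.95
tcp_pos: [0.5252, -0.3425, 0.005]
eef_rot: [180.0, -0.0, 8.5]
contact_force: [-0.5, -0.0, 0.9]
gripper_width: 0.0198
```

```bash
python3 - <<'E'
from h import *
s=state(); c=r.capture("wrist"); crop(c["color"],80,80,400,320,2.5,"w15.png")
E
```

```text
t 16.95 tcp [ 0.5252 -0.3425  0.005 ] rot [ 1.7999e+02 -1.0000e-02  8.5500e+00] F [-0.5 -0.   0.9] w 0.0198 q [-15.3  28.5 -19.5  -0.  -42.  113.9]
```

View pics/w15.png

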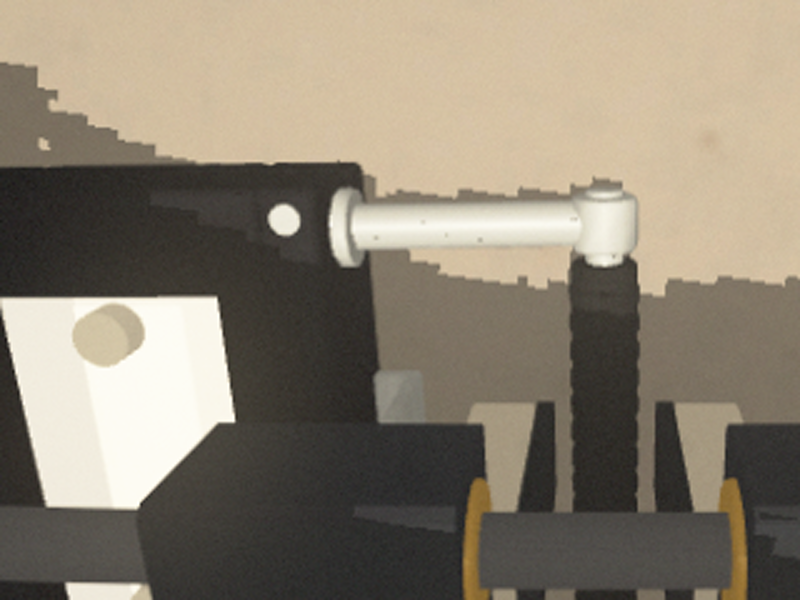

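Released with room on both sides; lift straight up.

Call:
{"api": "step_arm", "payload": {
  "increments": [
    [[0, 0, -0.008], [0, 0, 0], 0.77],
    [[0, 0, -0.02], [0, 0, 0], 0.77],
    [[0, 0, -0.035], [0, 0, 0], 0.77],
    [[0, 0, -0.06], [0, 0, 0], 0.77],
    [[0, 0, -0.09], [0, 0, 0], 0.77],
    [[0, 0, -0.12], [0, 0, 0], 0.77],
    [[0, 0, -0.16], [0, 0, 0], 0.77],
    [[0, 0.03, -0.18], [0, 0, 0], 0.77],
    [[0, 0.06, -0.18], [0, 0, 0], 0.77],
    [[0, 0.06, -0.18], [0, 0, 0], 0.77]
  ]
}}

```text
time_s: 18.0
tcp_pos: [0.5345, -0.4046, 0.1872]
eef_rot: [179.9, -0.1, 8.5]
contact_force: [-0.2, -0.0, -0.7]
gripper_width: 0.0203
```

```bash
python3 - <<'E'
from h import *
s=state(); c=r.capture("wrist"); cv2.imwrite("pics/w16.png",c["color"][:,:,::-1])
c=r.capture("scene"); crop(c["color"],220,100,420,250,4,"s16.png")
c=r.capture("top"); cv2.imwrite("pics/t16.png",c["color"][:,:,::-1])
E
```

```text
t 18.0 tcp [ 0.5345 -0.4046  0.1872] rot [ 1.7988e+02 -1.4000e-01  8.4500e+00] F [-0.2 -0.  -0.7] w 0.0203 q [-20.5  21.4  -3.3   0.  -65.1 118.9]
```

View pics/s16.png

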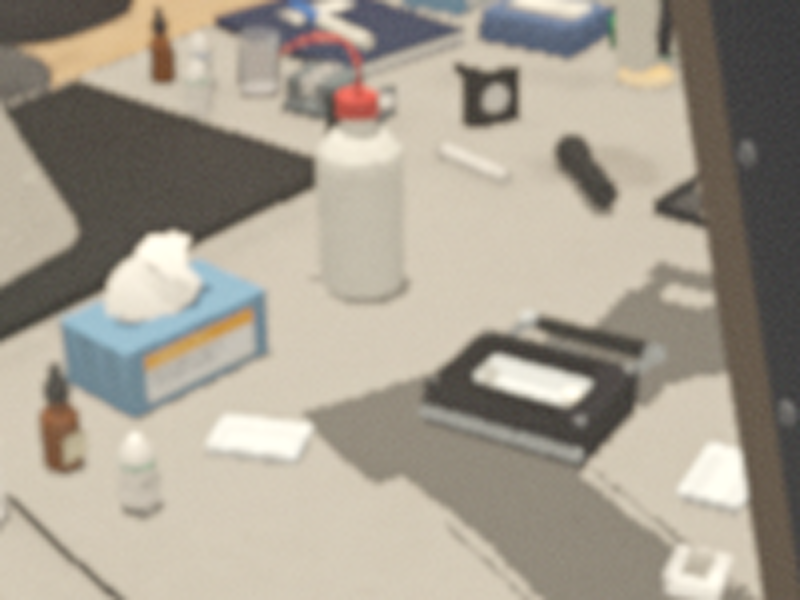

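View pics/w16.png

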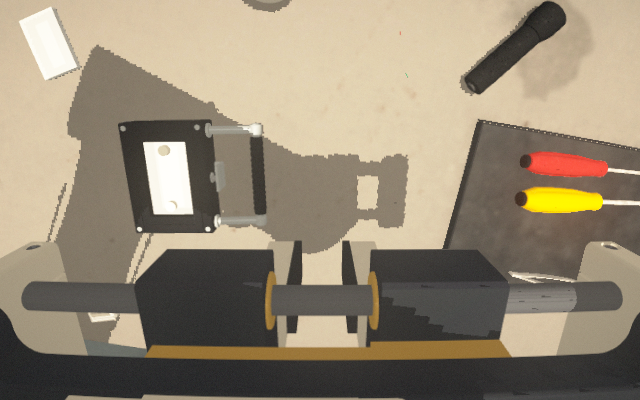

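View pics/t16.png

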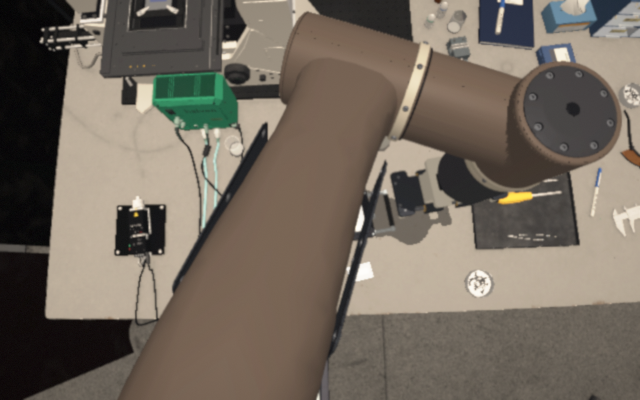

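```bash
python3 - <<'E'
from h import *
s=state(); c=r.capture("wrist"); crop(c["color"],100,90,300,260,4,"w17.png")
cs=r.capture("scene"); crop(cs["color"],315,165,395,225,9.5,"s17.png")
for n,w,q in [("rodfar",(258,130),(528,320)),("rodnear",(262,221),(650,357))]:
    print(n,tri((c,cs),(w,np.array(q)/4+[220,100]-.4),(s,None)).round(4), onz(c,[w],.015,s)[0].round(4))
for n,w in [("hA",(120,123)),("hB",(131,233)),("fA",(209,122)),("fB",(217,231))]: print(n,onz(c,[w],.03,s)[0].round(4))
E
```

```text
t 18.15 tcp [ 0.5336 -0.4017  0.1855] rot [-1.7999e+02 -1.0000e-02  8.5100e+00] F [-0.6  0.5 -0.2] w 0.0204 q [-20.3  21.4  -3.5  -0.  -65.1 118.8]
rodfar [ 0.5706 -0.3354  0.0146] [ 0.5702 -0.3358  0.015 ]
rodnear [ 0.4798 -0.347   0.0133] [ 0.4787 -0.3485  0.015 ]
hA [ 0.5608 -0.2112  0.03  ]
hB [ 0.4519 -0.2198  0.03  ]
fA [ 0.5729 -0.2934  0.03  ]
fB [ 0.4675 -0.3069  0.03  ]
```

View pics/w17.png

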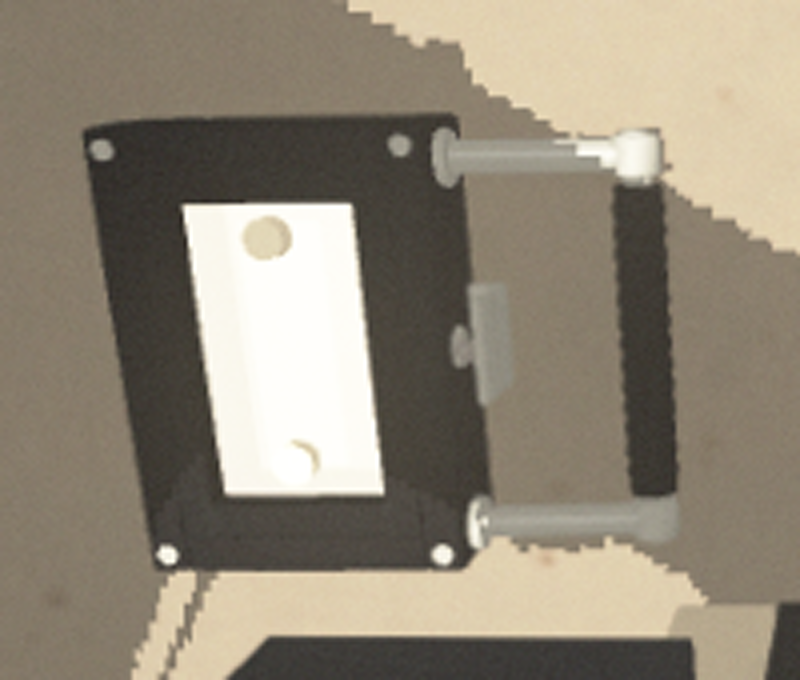

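View pics/s17.png

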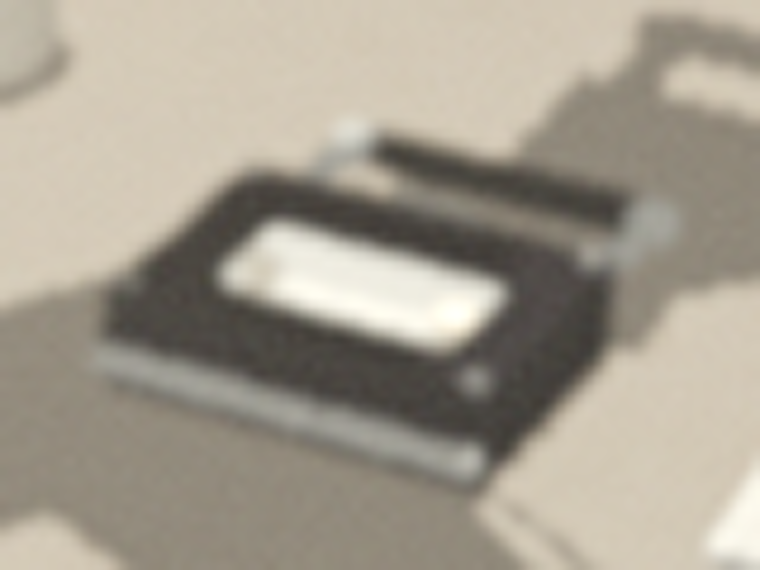

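```bash
python3 -c "
from plant import r
print(r.close_job())"
```

```text
the job is handed in; nothing more can be done
None
```

The carrier now lies flat and upside down on the table, still shut, with the flow cell inside. I handed the job in at about 18 s of robot time.

- **Closing:** I swung the lid shut with the closed fingers and pressed its front edge to about 14 N. The fingertips stopped at a height of 29.5 mm, against 30 mm for a shut lid, so I take the catch to have snapped home. I did not see the snap itself.
- **Turning over:** I gripped the handle, lifted until the carrier hung free, then lowered it hinge edge first. I laid it down beyond that edge while still holding the handle, and let go only once the table carried the weight. The highest force I read was about 21 N upward, during the lowering. It came from lowering slightly too fast and went away once I moved on sideways. The hinge edge also slid some centimetres, so the carrier now lies about 12 cm to −y of where it started.
- **Last checks:** The handle ends are 13–15 mm above the table, against 15 mm expected when flat. The bottom of the carrier faces up, with the cell and both its ports visible in the window and no gap at the tongue. The gripper is clear of everything.
- **Things round about:** The things in view of the scene and wrist cameras look unmoved. The arm blocked most of the last top view, so I could not check there.

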